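Balance the lamp boom into its fork rest

ROBOT

A 6-joint arm with a two-finger parallel gripper is mounted at the origin on the work surface. World frame = base frame: x ahead of the robot, y to its left, z up, the work surface at z = 0. Lengths are in mm, angles in rad, forces in N, time in s.
With the tool pointing down it reaches from about 350 to 875 mm from the base axis. Payload 4.2 kg.
Tool frame: the origin (TCP) lies at the very end of the fingers, on their centre line; the grasp point (between the pads) lies 19 mm behind it; z points along the fingers, y is the direction in which the jaws open and shut (so a half turn about z gives the same grasp; the last joint's range is limited). The gripper opens to 85 mm and grips with 20 to 120 N. Pads are 22 mm wide; open, the fingers measure 114 mm over their backs; the gripper's body (76 mm by 85 mm) begins 54 mm behind the grasp point. The pads swing forward as they close: fully open they stand 13 mm farther back than shut.
Start: joints at [-1.016, 0.385, 0.008, 0, -1.194, -0.259], TCP at [182.207, -597.829, 231.312] pointing down, gripper open.
Joint ranges: [-3.14, 3.14], [-1.21, 2.06], [-1.07, 1.41], [-3.16, 2.05], [-2.99, -0.16], [-3.1, 3.1]. Speed limits (rad/s): [2.79, 2.79, 3.14, 3.14, 3.14, 3.14].

INTERFACE

Orientations are given as a unit quaternion [x, y, z, w].
In Python, from bench import arm, optics, job gives the robot as it stands.
- The arm moves only by the tool send_rows, never from a script. Its argument "steps" is a list that holds one entry, the list of rows, each a list of 5 numbers: the shift along the tool's x, y, z in cm, then the turn about the tool's z in rad, then the opening, from 0 (shut) to 1 (fully open). A call has 1 to 10 rows; each row shifts and turns the pose as measured when the row begins, along the tool's axes as they then stand; what a row does not reach is not made up. A row lasts 1/12 s, in which the tool goes at most 41.7 mm and 7.16 degrees, less where a joint would pass 70% of its speed; a pose out of reach is approached as far as the arm can. A call with a gripper value outside its range is refused whole. The fingers move at their own pace and stop on an object; the grip force is fixed at half the most. Time passes only in rows, so rows that do not move let the fingers close. It gives the time, the measured TCP pose, the force and the opening at its end, in the units of the state.
- arm.read_state(): the state, without advancing time (a new reading comes with each control period).
- optics.get_image(name): name is "scene" or "side" or "wrist"; returns (picture, depth): 480x640x3 uint8, blue, green, red; 480x640 float32, mm along the optical axis (not along the pixel's ray), 0 where there is no reading.
- optics.get_calibration(name): a dict with "K" (3x3 intrinsics, pixels), "k1" (the pictures are not rectified: a ray, as slopes to the right and down, at radius r is drawn at 1 + k1 r^2 times it, then the intrinsics apply), "rvec" (rotation vector, rad) and "tvec" (3), from world to camera coordinates, as OpenCV has them; the wrist camera has in their place "hand_eye" (4x4, takes a point from camera to tool coordinates, whose origin is the TCP and whose axes are the flange's). Camera axes: x right, y down, z forward; pixel columns grow to the right and rows downward; lengths in mm; the calibration is good to about 2 mm. A picture is of the moment at which its call begins: read the wrist's pose just before it. get_calibration takes no time and is no camera call.
- job.job_done(): hands the job in, once; it reports no verdict.
The state is a dict: "clock": time; "joints": joint angles; "joint_vel": joint speeds; "joint_efforts": joint torques, N m; "position": TCP position; "ee_rot": TCP orientation; "contact_force": force on the tool from outside, world axes, zero at the start; "wrist_torque": the same for the moment, N m; "gripper_width": finger opening in mm.
Only numpy, scipy, OpenCV 4.12 (cv2) and the standard library are available. Lean on these libraries where they do the work, as an engineer would, in place of code of your own. Each camera call takes 0.05 s, during which the arm holds its last target. There are 200 camera calls.

TASK

Pick up the lamp boom and lay it gently in both blue forks of its rest, then let go. A counterweight is hidden somewhere inside the tube, so find by small trial lifts where it balances and shift the grip there: once it is clear of the table the boom must be carried level, and nothing may touch the wet print between the two. Leave the tin, the jar and the cutter where they are.

Things in the scene. Friction and masses are not known exactly. Their poses are not given: they have to be found in the camera images.
- boom_mid (a point): middle of the lamp boom, on the tube's axis, 20 mm above the table as it lies; x axis along the tube towards the red knuckle. The tube is polished, slippery aluminium, 24 mm in diameter, bare for 360 mm between the end cubes, with 8 mm of air under it. The balance point lies on this axis, unseen, anywhere from 75 mm to the foot side to 100 mm to the knuckle side, and does not shift
- boom_knuckle (a point): centre of the red cast 40 mm cube (knuckle) on one end, on the tube's axis, 200 mm from the boom's middle; a dark round stub, 32 mm in diameter and 22 mm long, sticks out beyond it
- boom_foot (a point): centre of the black rubber 40 mm cube (foot) on the other end, on the tube's axis, 200 mm from the boom's middle. The boom lies on its two cubes
- boom: the whole boom, 0.9 to 1.0 kg, 462 mm long; origin on the table 20 mm under its middle, x towards the red knuckle, z up. A firm grip (about 50 N) holds it level if taken within about 20 mm of the balance point; taken further off, or held lightly, the heavy end swings down or stays on the table, and the force and moment felt show which
- rest_mid (a point): where the boom's middle belongs in the rest, 100 mm above the table, midway between the forks; x axis from fork to fork, z up. The forks stand 150 mm either way along x, each 16 mm thick; their flat seats, about 33 mm wide, are 12 mm below this point, between horns leaning outwards to an opening of about 60 mm. The boom may lie either way round
- rest: the fixed rest: grey base 380 x 90 x 12 mm with two posts carrying blue forks, up to 116 mm tall; origin under its middle on the table
- print: a fresh wet print on a fixed green cutting mat, 240 x 100 x 4 mm, between boom and rest; origin at the centre of its underside, long side along its x
- tin: paint tin with a blue band, 76 mm in diameter, 90 mm tall; origin at the centre of its underside
- jar: amber glass jar with an orange lid, 60 mm in diameter, 75 mm tall; origin at the centre of its underside
- cutter: grey craft cutter lying flat, 110 x 26 x 18 mm with a 26 mm blade towards its x; origin at the centre of its underside

How it is judged (in metres and radians):
On the way:
1. the boom hangs level and clear of the table (both ends at least 60 mm up, tilt under 8 degrees) (height (world z) of each of boom_knuckle, boom_foot above 0.08 m and not (angle between boom_mid's own x axis and vertical below 1.4308 rad or angle between boom_mid's own x axis and vertical above 1.7108 rad)), for 0.3 s.
At the end, for the whole second after the job is handed in: The boom lies at rest in both forks, either way round: its middle within 25 mm of the rest's middle and within 4 mm of seated height, in line with the forks (3 degrees) and level (horizontal distance between boom_mid and rest_mid below 0.025 m and z of boom_mid in the frame of rest_mid between -0.004 and 0.004 m and angle between the x axis of boom_mid and the x axis of rest_mid, either way round below 0.05 rad and not (angle between boom_mid's own x axis and vertical below 1.5408 rad or angle between boom_mid's own x axis and vertical above 1.6008 rad) and linear speed of boom below 0.02 m/s and angular speed of boom below 0.1 rad/s); the robot touches nothing.
It fails at once if the boom tilts more than 10 degrees once its middle is 60 mm or more above where it lay (height (world z) of boom_mid above 0.08 m and (angle between boom_mid's own x axis and vertical below 1.3958 rad or angle between boom_mid's own x axis and vertical above 1.7458 rad)).
It fails at once if the wet print is touched (contact force between print and anything else above 0.2 N).
It fails at once if the boom is dropped or rammed into the rest (over 80 N) (contact force between boom and rest above 80 N).
It fails at once if the tin, the jar or the cutter is moved by over 15 mm (distance of any of tin, jar, cutter from where it was at the start of the episode above 0.015 m).
It also fails if it takes over 67 s, if anything falls off the work surface, if the arm or the gripper's body presses on something with over 40 N, if the wrist force passes 120 N, or if a joint passes its speed limit or range.

## Working session

There is one attempt and no reset: what is moved stays moved. The work goes in short steps, Python scripts to look and compute and a tool call to move; the robot and the scene stay as the last step left them, time stands still between calls to the robot, and variables do not carry over. Pictures are saved under pics/ and viewed, about 8 in all and at most 12, crops included, and the job is handed in when it is done.

Besides the shell and the picture viewer there is one more tool, called in YAML: its name, and indented under it one key for each argument. send_rows: Moves the arm, as the interface text tells. Its arguments: {"type":"object","properties":{"steps":{"type":"array","items":{"type":"array","items":{"type":"array","items":{"type":"number"}}}}},"required":["steps"]}

```bash
mkdir -p pics
cat > h.py <<'E'
import numpy as np, cv2
from bench import arm, optics, job
from scipy.spatial.transform import Rotation as R
def cam(name):
    s=arm.read_state(); im,d=optics.get_image(name); c=optics.get_calibration(name)
    K=np.array(c["K"],float); k1=c["k1"]
    if "rvec" in c:
        Rm=cv2.Rodrigues(np.array(c["rvec"],float))[0]; t=np.array(c["tvec"],float).ravel()
        T=np.eye(4); T[:3,:3]=Rm.T; T[:3,3]=-Rm.T@t
    else:
        W=np.eye(4); W[:3,:3]=R.from_quat(s["ee_rot"]).as_matrix(); W[:3,3]=s["position"]
        T=W@np.array(c["hand_eye"])
    v,u=np.mgrid[0:480,0:640].astype(np.float32)
    p=cv2.undistortPoints(np.stack([u.ravel(),v.ravel()],1)[:,None].astype(np.float64),K,np.array([k1,0,0,0,0.]))[:,0]
    P=np.c_[p,np.ones(len(p))]*d.ravel()[:,None]
    P=P@T[:3,:3].T+T[:3,3]; P[d.ravel()<=0]=np.nan
    return im,d,P.reshape(480,640,3),T,K
E
python3 - <<'E'
from h import *
print(arm.read_state())
for n in ["scene","side"]:
    im,d,P,T,K=cam(n); cv2.imwrite(f"pics/{n}0.png",im); np.save(f"{n}0.npy",P); print(n,T.round(2).tolist())
E
```

```text
{'clock': 0.0, 'joints': array([-1.01643399e+00,  3.85583673e-01,  6.60263630e-03, -5.04982702e-04,
       -1.19397983e+00, -2.58597547e-01]), 'joint_vel': array([-0.00044304,  0.00037798,  0.00093194, -0.00183935,  0.00036359,
       -0.00112326]), 'joint_efforts': array([ 7.41042750e-04, -3.92294312e+01,  1.88399112e+01,  4.18602079e+00,
       -4.61199641e-03,  8.44045644e-06]), 'position': array([ 182.01566012, -597.29439696,  230.19524313]), 'ee_rot': array([-1.47251735e-01,  9.89098428e-01,  1.08687157e-03, -2.12352492e-04]), 'contact_force': array([0.34569335, 0.10452255, 0.0386044 ]), 'wrist_torque': array([-0.01687004,  0.05586381, -0.01869411]), 'gripper_width': 85.44067992955158}
scene [[-0.73, 0.52, -0.45, 1105.96], [0.68, 0.56, -0.47, 612.33], [0.0, -0.65, -0.76, 1042.35], [0.0, 0.0, 0.0, 1.0]]
side [[-0.96, -0.15, 0.22, 293.82], [-0.26, 0.58, -0.77, 867.58], [-0.02, -0.8, -0.6, 784.12], [0.0, 0.0, 0.0, 1.0]]
```

View pics/scene0.png

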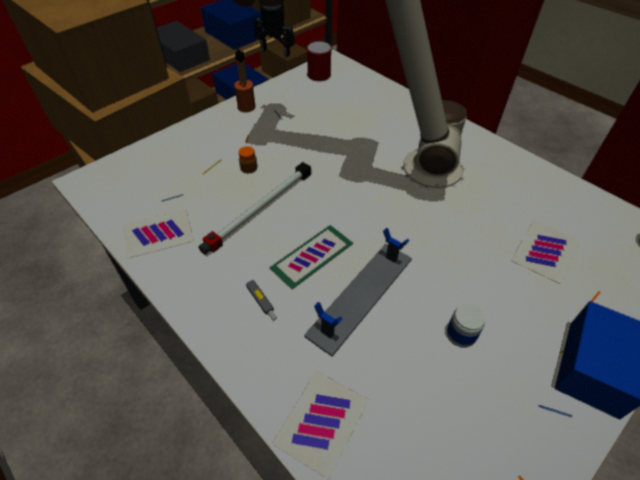

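View pics/side0.png

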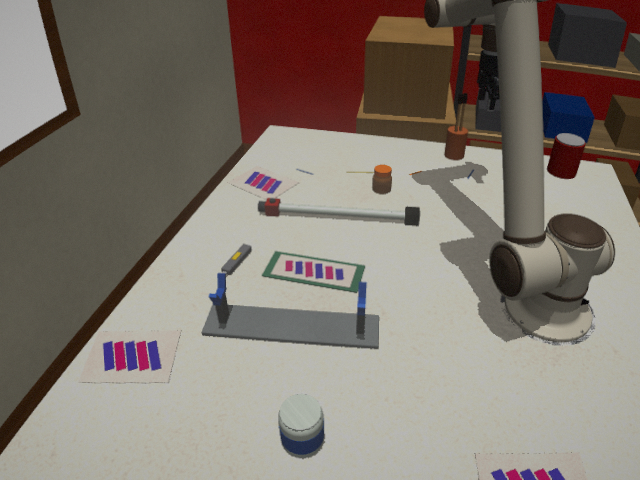

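The scene view shows the knuckle at (211,242), the foot at (303,171), the forks at (327,320) and (395,245), the mat at (312,256), the jar at (247,158), the cutter at (260,300) and the tin at (467,325). The side view agrees.

Run:
```python
from h import *
for n in ["scene","side"]:
    im=cv2.imread(f"pics/{n}0.png"); P=np.load(f"{n}0.npy"); hsv=cv2.cvtColor(im,cv2.COLOR_BGR2HSV)
    b={"scene":dict(boom=(190,155,325,262),rest=(295,220,420,360),jar=(235,140,262,175),cut=(240,275,280,322),tin=(440,295,490,350),mat=(265,222,357,290)),
     "side":dict(boom=(245,192,430,230),rest=(195,270,385,350),jar=(368,160,396,196),cut=(215,240,255,278),tin=(270,385,330,460),mat=(258,248,370,296))}[n]
    def sub(k): x0,y0,x1,y1=b[k]; return P[y0:y1,x0:x1].reshape(-1,3),hsv[y0:y1,x0:x1].reshape(-1,3).astype(int)
    def box(p): return cv2.minAreaRect(p[:,:2].astype(np.float32))
    print(n)
    p,h=sub("boom"); m=(p[:,2]>12)&(p[:,2]<60); q=p[m]; hq=h[m]; r=box(q); print(" boom",np.round(q.mean(0)),r)
    red=(hq[:,1]>130)&((hq[:,0]<10)|(hq[:,0]>170)); dark=hq[:,2]<45
    print("  red",np.nanmedian(q[red],0),red.sum(),"dark",np.nanmedian(q[dark],0),dark.sum(), "tubetop",np.nanpercentile(q[:,2],[50,90,98]))
    c=(h[:,2]>90)&(h[:,1]<60)&m; tq=p[c]; mu=tq.mean(0); w,V=np.linalg.eigh(np.cov((tq-mu)[:,:2].T)); print("  tube",mu.round(1),V[:,1].round(3), np.ptp((tq-mu)[:,:2]@V[:,1]))
    p,h=sub("rest"); m=(p[:,2]>6)&(p[:,2]<17); print(" base",box(p[m]),m.sum())
    bl=(p[:,2]>60)&(h[:,1]>120); q=p[bl][:,:3].astype(np.float32)
    _,l,C=cv2.kmeans(q,2,None,(3,50,.1),5,0); print("  forks",C.round(1).tolist(),[ (box(q[l.ravel()==i]),q[l.ravel()==i,2].max()) for i in (0,1)])
    for k in ("jar","tin","cut"):
        p,h=sub(k); m=p[:,2]>(12 if k=="cut" else 40); print(" ",k,box(p[m]),np.nanpercentile(p[m][:,2],95))
    p,h=sub("mat"); m=(abs(h[:,0]-75)<20)&(h[:,1]>60)&(p[:,2]<12); print("  mat",box(p[m]),m.sum())
```

```text
scene
 boom [ 568. -262.   30.] ((570.7245483398438, -326.0987243652344), (462.81695556640625, 208.9451141357422), 7.249729156494141)
  red [ 751.3785397  -207.81481096   37.4663709 ] 189 dark [ 483.1266804  -254.2887256    31.36593057] 410 tubetop [29.42950976 40.98211699 52.75975953]
  tube [ 557.4 -243.9   28.8] [-0.991 -0.13 ] 422.19418965888667
 base ((569.4549560546875, 121.25747680664062), (426.5596618652344, 323.7362365722656), 24.557998657226562) 3806
  forks [[412.8999938964844, 167.3000030517578, 92.80000305175781], [708.0, 215.89999389648438, 94.5]] [(((409.6458740234375, 169.43344116210938), (22.225542068481445, 69.9639663696289), 12.212037086486816), np.float32(116.11658)), (((706.044189453125, 217.05001831054688), (18.55982208251953, 71.38395690917969), 8.376922607421875), np.float32(118.49033))]
  jar ((464.3386535644531, -423.43658447265625), (55.9347038269043, 53.90705108642578), 51.38715362548828) 76.04838863096495
  tin ((459.1365661621094, 445.228515625), (72.55154418945312, 71.89875793457031), 49.756752014160156) 91.57135689710499
  cut ((764.2474365234375, 23.5
[... 829 characters left out ...]
 (14.918895721435547, 69.72819519042969), 9.836071014404297), np.float32(118.12614)), (((407.68182373046875, 171.4792938232422), (13.811040878295898, 70.86847686767578), 9.434666633605957), np.float32(118.26978))]
  jar ((460.8465881347656, -423.0362548828125), (57.60629653930664, 58.97720718383789), 83.34788513183594) 77.64055326312186
  tin ((453.2364807128906, 447.16082763671875), (73.3398666381836, 72.63124084472656), 66.53675842285156) 92.2085640050592
  cut ((748.7862548828125, 77.19906616210938), (57.774497985839844, 238.54969787597656), 10.071942329406738) 114.03475081578608
  mat ((559.08740234375, 2.870220184326172), (237.38629150390625, 101.3117446899414), 0.07752858847379684) 617
```

Create nav.py:
```python
import sys
from h import *
def nav(x,y,z,yawdeg=None):
    s=arm.read_state(); M=R.from_quat(s["ee_rot"]).as_matrix(); p=np.array(s["position"])
    d=M.T@(np.array([x,y,z])-p)/10
    line=np.degrees(np.arctan2(-M[1,0],-M[0,0]))
    print("t",round(s["clock"],2),"pos",p.round(1),"line",line.round(2),"tilt",np.degrees(np.arccos(-M[2,2])).round(2),"w",round(s["gripper_width"],1),"F",np.round(s["contact_force"],2),"M",np.round(s["wrist_torque"],2))
    print("tool cm",d.round(2),"turn",None if yawdeg is None else np.radians(line-yawdeg).round(4))
if __name__=="__main__": nav(*map(float,sys.argv[1:]))
```

```text
(no output)
```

send_rows:
  steps:
    - [[0,0,0,0.09,1],[0,0,0,0.085,1],[-2.98,2.17,0,0,1],[-2.98,2.17,0,0,1],[-2.98,2.17,0,0,1],[-2.98,2.17,0,0,1],[-2.98,2.17,0,0,1],[-2.98,2.17,0,0,1],[-2.98,2.17,0,0,1],[-2.98,2.17,0,0,1]]

```text
clock: 0.93
position: [401.5, -393.3, 223.8]
ee_rot: [-0.048, 0.999, 0.006, -0.004]
contact_force: [0.6, -1.2, -0.4]
gripper_width: 85.4
```

```bash
python3 nav.py 559 -243 230 7.1
```

```text
t 0.93 pos [ 401.5 -393.3  223.8] line 5.51 tilt 0.81 w 85.4 F [ 0.65 -1.21 -0.41] M [-0.06 -0.03 -0.04]
tool cm [-17.11  13.46  -0.58] turn -0.0278
```

send_rows:
  steps:
    - [[-2.9,2.3,-0.1,-0.014,1],[-2.9,2.3,-0.1,-0.014,1],[-2.9,2.3,-0.1,0,1],[-2.9,2.3,-0.1,0,1],[-2.9,2.2,-0.1,0,1],[-2.2,1.8,-0.1,0,1],[0,0,0,0,1]]

```text
clock: 1.52
position: [560.7, -228.2, 226.9]
ee_rot: [-0.066, 0.998, 0.008, -0.006]
contact_force: [-0.4, 0.0, -0.1]
gripper_width: 85.6
```

```bash
python3 nav.py 559 -243 5 7.1
python3 - <<'E'
from h import *
im,d,P,T,K=cam("wrist"); cv2.imwrite("pics/w1.png",im)
m=(P[...,2]>8)&(P[...,2]<60); print("z hist",np.nanpercentile(P[...,2],[10,50,90]).round(1), m.sum())
np.save("w1.npy",P)
E
```

```text
t 1.52 pos [ 560.7 -228.2  226.9] line 7.56 tilt 1.11 w 85.6 F [-0.38  0.02 -0.09] M [-0.11 -0.01  0.03]
tool cm [ 0.13 -1.8  22.16] turn 0.0081
z hist [ -0.9   0.4 300.4] 14355
```

View pics/w1.png

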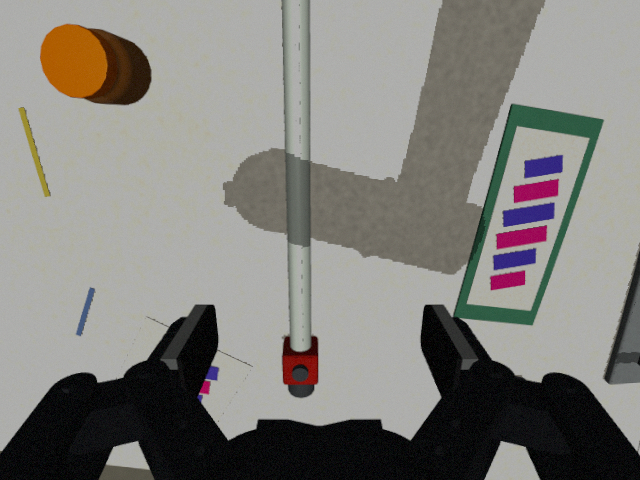

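The wrist view shows the tube running vertically at column 290–300, the knuckle at (300,362), and the jar and mat well clear. I'll fit the tube line here.

Run:
```python
from h import *
P=np.load("w1.npy"); im=cv2.imread("pics/w1.png"); h=cv2.cvtColor(im,cv2.COLOR_BGR2HSV).astype(int)
m=np.zeros((480,640),bool); m[10:330,275:325]=1; m&=(P[...,2]>22)&(P[...,2]<42)
q=P[m]; vx,vy,x0,y0=cv2.fitLine(q[:,:2].astype(np.float32),cv2.DIST_HUBER,0,.01,.01).ravel()
print("tube",x0,y0,"ang",np.degrees(np.arctan(vy/vx)),"top z",np.percentile(q[:,2],[50,95]),"y at 547:",y0+(547-x0)*vy/vx)
m=np.zeros((480,640),bool); m[330:400,270:330]=1; m&=((h[...,0]<10)|(h[...,0]>170))&(h[...,1]>120)&(P[...,2]>36)&(P[...,2]<46)
q=P[m]; print("knuckle top",q.mean(0),cv2.minAreaRect(q[:,:2].astype(np.float32)))
m=(P[...,2]>22)&(P[...,2]<42); m[:,:275]=0;m[:,325:]=0; m[330:]=0; print("tube x range",P[m][:,0].min(),P[m][:,0].max())
```

```text
tube 528.88184 -248.63815 ang 7.11555 top z [30.31007574 32.54411597] y at 547: -246.37642
knuckle top [ 743.76385468 -221.09475823   39.64767661] ((746.7415161132812, -221.2128143310547), (41.19618225097656, 38.37886428833008), 7.41417932510376)
tube x range 386.45332829910967 705.938536253967
```

send_rows:
  steps:
    - [[0,-1.0,2.5,0.008,1],[0,-1.0,3,0,1],[0,0,3,0,1],[0,0,3,0,1],[0,0,3,0,1],[0,0,2,0,1],[0,0,0,0,1]]

```text
clock: 2.15
position: [556.2, -251.8, 56.6]
ee_rot: [-0.059, 0.998, 0.007, -0.006]
contact_force: [-1.3, 0.5, -1.0]
gripper_width: 85.6
```

```bash
python3 nav.py 559 -244.6 4 7.1
```

```text
t 2.15 pos [ 556.2 -251.8   56.6] line 6.82 tilt 1.04 w 85.6 F [-1.34  0.48 -0.95] M [-0.02  0.04  0.03]
tool cm [-0.41  0.61  5.26] turn -0.0049
```

send_rows:
  steps:
    - [[-0.2,0.4,1.5,-0.005,1],[-0.2,0.2,1.5,0,1],[0,0,1.0,0,1],[0,0,0.6,0,1],[0,0,0.3,0,1],[0,0,0,0,1]]

```text
clock: 2.65
position: [557.6, -249.4, 9.4]
ee_rot: [-0.06, 0.998, 0.006, -0.005]
contact_force: [-0.1, 0.2, 0.8]
gripper_width: 85.4
```

```bash
python3 nav.py 559 -244.6 4 7.1
```

```text
t 2.65 pos [ 557.6 -249.4    9.4] line 6.87 tilt 0.89 w 85.4 F [-0.14  0.18  0.79] M [-0.03  0.01 -0.01]
tool cm [-0.2   0.46  0.54] turn -0.0039
```

send_rows:
  steps:
    - [[-0.1,0.45,0.2,0,1],[0,0.1,0.15,0,1],[0,0,0,0,0],[0,0,0,0,0],[0,0,0,0,0],[0,0,0,0,0],[0,0,0,0,0],[0,0,0,0,0],[0,0,0,0,0],[0,0,0,0,0]]

```text
clock: 3.48
position: [560.6, -244.3, 10.3]
ee_rot: [-0.061, 0.998, 0.005, -0.001]
contact_force: [0.2, -0.6, 0.6]
gripper_width: 22.1
```

```bash
python3 nav.py 559 -244.6 5 7.1
```

```text
t 3.48 pos [ 560.6 -244.3   10.3] line 6.96 tilt 0.56 w 22.1 F [ 0.25 -0.59  0.57] M [-0.04  0.02  0.06]
tool cm [ 0.17 -0.01  0.53] turn -0.0025
```

send_rows:
  steps:
    - [[0,0,0,0,0.6],[0,0,0,0,0.6],[0,0,0.4,0,0.6],[0,0,0.4,0,0.6],[0,0,0,0,0],[0,0,0,0,0],[0,0,0,0,0],[0,0,0,0,0],[0,0,0,0,0]]

```text
clock: 4.23
position: [560.2, -244.2, 0.9]
ee_rot: [-0.061, 0.998, 0.005, -0.002]
contact_force: [-0.6, 0.1, 0.1]
gripper_width: 22.1
```

```bash
python3 nav.py 559 -244.6 5 7.1
```

```text
t 4.23 pos [ 560.2 -244.2    0.9] line 6.95 tilt 0.59 w 22.1 F [-0.58  0.14  0.1 ] M [-0.04  0.01  0.  ]
tool cm [ 0.13 -0.02 -0.41] turn -0.0025
```

send_rows:
  steps:
    - [[0,0,-0.4,0,0],[0,0,-0.4,0,0],[0,0,-0.4,0,0],[0,0,-0.4,0,0],[0,0,-0.2,0,0],[0,0,0,0,0],[0,0,0,0,0]]

```text
clock: 4.82
position: [555.2, -242.5, 13.8]
ee_rot: [-0.059, 0.998, 0.008, -0.007]
contact_force: [-0.1, -0.3, -9.5]
gripper_width: 22.4
```

```bash
cat > bal.py <<'E'
from h import *
s=arm.read_state(); M=R.from_quat(s["ee_rot"]).as_matrix(); print("t",s["clock"],"pos",np.round(s["position"],1),"w",s["gripper_width"],"F",np.round(s["contact_force"],2),"Mtool",(M.T@s["wrist_torque"]).round(3),"Mw",np.round(s["wrist_torque"],3))
im,d,P,T,K=cam("side"); h=cv2.cvtColor(im,cv2.COLOR_BGR2HSV).astype(int)
a=np.radians(7.1); u=np.array([np.cos(a),np.sin(a)]); rel=P[...,:2]-np.array([547,-246])
t=rel@u; l=rel@np.array([-u[1],u[0]])
z=P[...,2]
for lo,hi in((-165,-60),(60,165)):
    m=(t>lo)&(t<hi)&(abs(l)<25)&(z>12); f=np.polyfit(t[m],z[m],1); print("tube seg slope deg",np.degrees(np.arctan(f[0])).round(2),"z mid",np.median(z[m]).round(1),m.sum())
for lo,hi in((-225,-178),(178,225)):
    m=(t>lo)&(t<hi)&(abs(l)<35)&(z>8); print("cube top",np.percentile(z[m],[90,97]).round(1),m.sum())
m=(t>-175)&(t<175)&(abs(l)<25)&(z>12)&(abs(t)>50); f=np.polyfit(t[m],z[m],1); print("overall tilt deg (knuckle up +)",np.degrees(np.arctan(f[0])).round(2))
E
python3 bal.py
```

```text
t 4.8167 pos [ 555.2 -242.5   13.8] w 22.439518143746128 F [-0.09 -0.29 -9.54] Mtool [ 0.162 -0.382 -0.096] Mw [-0.115 -0.4    0.092]
tube seg slope deg 2.94 z mid 32.6 319
tube seg slope deg 1.9 z mid 45.7 288
cube top [42.4 43.8] 279
cube top [65.1 69.1] 269
overall tilt deg (knuckle up +) 4.5
```

The foot end stays down. The moment puts the balance point about 45 mm towards the foot, so I'll lower the boom, open, and shift the grip.

send_rows:
  steps:
    - [[0,0,0.4,0,0],[0,0,0.4,0,0],[0,0,0.3,0,0],[0,0,0.2,0,0],[0,0,0,0,0.6],[0,0,0,0,0.6],[0,0,0,0,0.6],[1.5,0,0,0,0.6],[1.5,0,0,0,0.6],[1.5,0,0,0,0.6]]

```text
clock: 5.7
position: [518.9, -249.7, 7.2]
ee_rot: [-0.062, 0.998, 0.004, 0.001]
contact_force: [0.1, 0.4, -0.5]
gripper_width: 51.4
```

```bash
python3 nav.py 515.2 -250 1.5 7.1; python3 bal.py
```

```text
t 5.7 pos [ 518.9 -249.7    7.2] line 7.11 tilt 0.47 w 51.4 F [ 0.14  0.39 -0.47] M [ 0.02  0.06 -0.04]
tool cm [0.37 0.01 0.57] turn 0.0002
t 5.7 pos [ 518.9 -249.7    7.2] w 51.42277170735363 F [ 0.14  0.39 -0.47] Mtool [-0.023  0.058  0.041] Mw [ 0.016  0.061 -0.041]
tube seg slope deg 64.4 z mid 31.2 515
tube seg slope deg -0.95 z mid 28.1 288
cube top [41.4 42.5] 265
cube top [42.2 46.4] 248
overall tilt deg (knuckle up +) -11.65
```

send_rows:
  steps:
    - [[0.3,0,0.3,0,0.6],[0,0,0.25,0,0.6],[0,0,0,0,0],[0,0,0,0,0],[0,0,0,0,0],[0,0,0,0,0],[0,0,0,0,0]]

```text
clock: 6.33
position: [514.1, -250.2, 3.6]
ee_rot: [-0.061, 0.998, 0.004, 0.0]
contact_force: [-2.0, -0.2, 1.8]
gripper_width: 22.0
```

send_rows:
  steps:
    - [[0,0,-0.4,0,0],[0,0,-0.4,0,0],[0,0,-0.4,0,0],[0,0,-0.4,0,0],[0,0,-0.4,0,0],[0,0,0,0,0],[0,0,0,0,0]]

```text
clock: 6.92
position: [508.7, -248.3, 17.7]
ee_rot: [-0.059, 0.998, 0.007, -0.006]
contact_force: [-0.8, -0.1, -9.6]
gripper_width: 22.2
```

```bash
python3 nav.py 515.2 -250 1.5 7.1; python3 bal.py
```

```text
t 6.92 pos [ 508.7 -248.3   17.7] line 6.8 tilt 1.08 w 22.2 F [-0.77 -0.06 -9.58] M [ 0.01 -0.04  0.02]
tool cm [-0.64 -0.27  1.61] turn -0.0052
t 6.9167 pos [ 508.7 -248.3   17.7] w 22.218892483979406 F [-0.77 -0.06 -9.58] Mtool [-0.003 -0.036 -0.018] Mw [ 0.008 -0.036  0.017]
tube seg slope deg 63.1 z mid 46.4 558
tube seg slope deg -2.13 z mid 39.8 282
cube top [56.9 58. ] 297
cube top [53.5 57.5] 243
overall tilt deg (knuckle up +) -12.38
```

Both ends rise together and the moment is near zero, so the grip is balanced. I'll lift in steps.

send_rows:
  steps:
    - [[0,0,-0.6,0,0],[0,0,-1.0,0,0],[0,0,-1.2,0,0],[0,0,-1.2,0,0],[0,0,-1.0,0,0],[0,0,-0.6,0,0],[0,0,0,0,0],[0,0,0,0,0]]

```text
clock: 7.63
position: [508.9, -249.0, 79.4]
ee_rot: [-0.059, 0.998, 0.008, -0.006]
contact_force: [-0.1, 0.6, -9.6]
gripper_width: 22.1
```

```bash
python3 nav.py 515 -250 155 7.1; python3 bal.py
```

```text
t 7.63 pos [ 508.9 -249.    79.4] line 6.77 tilt 1.09 w 22.1 F [-0.07  0.59 -9.62] M [-0.06 -0.08  0.01]
tool cm [-0.52 -0.06 -7.57] turn -0.0058
t 7.6333 pos [ 508.9 -249.    79.4] w 22.149862897862366 F [-0.07  0.59 -9.62] Mtool [ 0.068 -0.075 -0.007] Mw [-0.059 -0.083  0.006]
tube seg slope deg 62.22 z mid 108.5 593
tube seg slope deg -0.79 z mid 99.6 319
cube top [118.7 119.8] 314
cube top [115.4 119.4] 265
overall tilt deg (knuckle up +) -12.53
```

send_rows:
  steps:
    - [[0,0,-0.8,0,0],[0,0,-1.2,-0.01,0],[0,0,-1.4,-0.01,0],[0,0,-1.4,-0.01,0],[0,0,-1.2,-0.01,0],[0,0,-1.0,0,0],[0,0,-0.5,0,0],[0,0,0,0,0],[0,0,0,0,0]]

```text
clock: 8.43
position: [505.0, -248.6, 153.4]
ee_rot: [-0.079, 0.997, 0.011, -0.013]
contact_force: [-0.1, -0.1, -10.5]
gripper_width: 22.3
```

```bash
python3 nav.py 524 189 155 9.1; python3 bal.py
```

```text
t 8.43 pos [ 505.  -248.6  153.4] line 9.07 tilt 1.92 w 22.3 F [ -0.15  -0.1  -10.51] M [-0.1  -0.16 -0.01]
tool cm [-8.78 42.91  0.64] turn -0.0004
t 8.4333 pos [ 505.  -248.6  153.4] w 22.326070729179794 F [ -0.15  -0.1  -10.51] Mtool [ 0.124 -0.14   0.013] Mw [-0.101 -0.158 -0.013]
tube seg slope deg 60.87 z mid 183.7 633
tube seg slope deg -0.21 z mid 171.8 347
cube top [195.7 197. ] 314
cube top [186.4 190.5] 267
overall tilt deg (knuckle up +) -12.85
```

send_rows:
  steps:
    - [[-0.2,1.0,0,0,0],[-0.4,1.8,0,0,0],[-0.5,2.4,0,0,0],[-0.5,2.4,0,0,0],[-0.5,2.4,0,0,0],[-0.5,2.4,0,0,0],[-0.5,2.4,0,0,0],[-0.5,2.4,0,0,0]]

```text
clock: 9.15
position: [508.8, -67.8, 149.0]
ee_rot: [-0.074, 0.997, 0.012, -0.02]
contact_force: [0.8, -0.3, -10.4]
gripper_width: 21.9
```

```bash
python3 nav.py 524 189 155 9.1
```

```text
t 9.15 pos [508.8 -67.8 149. ] line 8.49 tilt 2.69 w 21.9 F [  0.8   -0.32 -10.41] M [-0.06 -0.34 -0.03]
tool cm [-5.27 25.18 -0.13] turn -0.0107
```

```bash
cat > chk.py <<'E'
from h import *
import sys
s=arm.read_state(); M=R.from_quat(s["ee_rot"]).as_matrix(); p=np.array(s["position"])
u=-M[:2,0]/np.hypot(*M[:2,0]); n=np.array([-u[1],u[0]])
print("pos",p.round(1),"F",np.round(s["contact_force"],2),"Mw",np.round(s["wrist_torque"],3),"tool x slope deg (knuckle-up +)",np.degrees(np.arcsin(-M[2,0])).round(2),"side tilt",np.degrees(np.arcsin(M[2,1])).round(2))
for c in ("side","scene"):
    im,d,P,T,K=cam(c); cv2.imwrite(f"pics/{c}_last.png",im); h=cv2.cvtColor(im,cv2.COLOR_BGR2HSV).astype(int)
    rel=P[...,:2]-p[:2]; t=rel@u; l=rel@n; z=P[...,2]-p[2]-19
    red=((h[...,0]<8)|(h[...,0]>172))&(h[...,1]>120)&(t>150)&(t<300)&(abs(l)<60)&(abs(z)<60)
    print(c,"red t",np.percentile(t[red],[2,50,98]).round(1),"l",np.percentile(l[red],[2,50,98]).round(1),"z",np.percentile(z[red],[2,98]).round(1),red.sum())
    o=[]
    for lo,hi in((-140,-70),(70,190)):
        m=(t>lo)&(t<hi)&(abs(l)<22)&(abs(z)<30); o.append((np.median(t[m]),np.percentile(z[m],95),np.median(l[m]),m.sum())); 
    print("  tube t,ztop,l",np.round(o,1).tolist(),"slope",np.degrees(np.arctan((o[1][1]-o[0][1])/(o[1][0]-o[0][0]))).round(2),"yaw rel",np.degrees(np.arctan((o[1][2]-o[0][2])/(o[1][0]-o[0][0]))).round(2))
    m=(t<-140)&(t>-220)&(abs(l)<35)&(abs(z)<40)&(h[...,2]<45); print("  foot t",np.percentile(t[m],[2,98]).round(1),"l",np.percentile(l[m],[2,98]).round(1),"z",np.percentile(z[m],[2,98]).round(1),m.sum()) if m.sum() else 0
E
python3 chk.py
```

```text
pos [508.8 -67.8 149. ] F [  0.8   -0.32 -10.41] Mw [-0.065 -0.342 -0.032] tool x slope deg (knuckle-up +) -2.21 side tilt 1.53
side red t [212.7 232.5 249.6] l [-15.2  12.6  21.6] z [-8.7 11. ] 123
  tube t,ztop,l [[-104.7, 14.2, 9.1, 305.0], [131.3, 5.0, 9.0, 481.0]] slope -2.23 yaw rel -0.04
scene red t [217.4 238.4 254. ] l [-12.9  17.   24.6] z [-23.2  12. ] 269
  tube t,ztop,l [[-105.1, 14.1, 9.1, 166.0], [132.4, 5.4, 9.2, 387.0]] slope -2.11 yaw rel 0.03
  foot t [-180.5 -143.3] l [-12.1  23.9] z [-6.7 25.9] 191
```

send_rows:
  steps:
    - [[-0.3,1.5,0,-0.01,0],[-0.6,2.6,-0.1,0,0],[-0.7,3.3,-0.1,0,0],[-0.7,3.3,-0.1,0,0],[-0.7,3.3,-0.1,0,0],[-0.7,3.3,0,0,0],[-0.5,2.4,0,0,0],[-0.3,1.5,0,0,0]]

```text
clock: 9.92
position: [515.1, 158.7, 151.9]
ee_rot: [-0.079, 0.997, 0.011, -0.025]
contact_force: [-0.2, -1.1, -9.7]
gripper_width: 22.2
```

```bash
python3 nav.py 524 189 150 9.1;python3 chk.py
```

```text
t 9.92 pos [515.1 158.7 151.9] line 9.09 tilt 3.16 w 22.2 F [-0.16 -1.08 -9.67] M [-0.18 -0.38 -0.08]
tool cm [-1.36  2.85  0.19] turn -0.0002
pos [515.1 158.7 151.9] F [-0.16 -1.08 -9.67] Mw [-0.177 -0.379 -0.077] tool x slope deg (knuckle-up +) -2.79 side tilt 1.48
side red t [213.  229.6 249.1] l [-14.9  17.6  21.5] z [-27.2   8.9] 358
  tube t,ztop,l [[-105.1, 17.1, 7.6, 431.0], [129.4, 5.7, 7.9, 672.0]] slope -2.79 yaw rel 0.07
scene red t [217.1 239.4 254.5] l [-14.7  11.6  22.4] z [-22.4  10. ] 314
  tube t,ztop,l [[-106.9, 15.0, 6.2, 188.0], [132.5, 4.3, 5.7, 466.0]] slope -2.56 yaw rel -0.14
  foot t [-181.9 -143.5] l [-15.4  21.7] z [-8.5 27.1] 248
```

send_rows:
  steps:
    - [[-0.5,1.2,0.1,0,0],[-0.5,1.2,0.3,0,0],[-0.4,0.4,0.8,0,0],[0,0,1.0,0,0],[0,0,1.0,0,0],[0,0,0.5,0,0]]

```text
clock: 10.52
position: [521.5, 189.9, 109.7]
ee_rot: [-0.08, 0.996, 0.01, -0.027]
contact_force: [-1.0, -0.5, -10.1]
gripper_width: 22.3
```

```bash
python3 nav.py 523 188 100 9.1;python3 chk.py
```

```text
t 10.52 pos [521.5 189.9 109.7] line 9.17 tilt 3.33 w 22.3 F [ -0.99  -0.53 -10.1 ] M [-0.13 -0.23  0.04]
tool cm [-0.17 -0.23  0.96] turn 0.0012
pos [521.5 189.9 109.7] F [ -0.99  -0.53 -10.1 ] Mw [-0.135 -0.23   0.036] tool x slope deg (knuckle-up +) -3.05 side tilt 1.35
side red t [212.8 229.9 250.6] l [-15.4  18.   21.7] z [-28.3   7.7] 376
  tube t,ztop,l [[-105.0, 17.7, 7.7, 433.0], [130.1, 5.4, 7.8, 675.0]] slope -3.0 yaw rel 0.03
scene red t [214.2 236.9 252.5] l [-17.6   9.2  19.1] z [-30.1   7.6] 322
  tube t,ztop,l [[-107.7, 15.6, 3.6, 185.0], [132.3, 2.8, 2.6, 461.0]] slope -3.05 yaw rel -0.22
  foot t [-183. -145.] l [-17.8  19.2] z [-9.9 28. ] 242
```

View pics/scene_last.png

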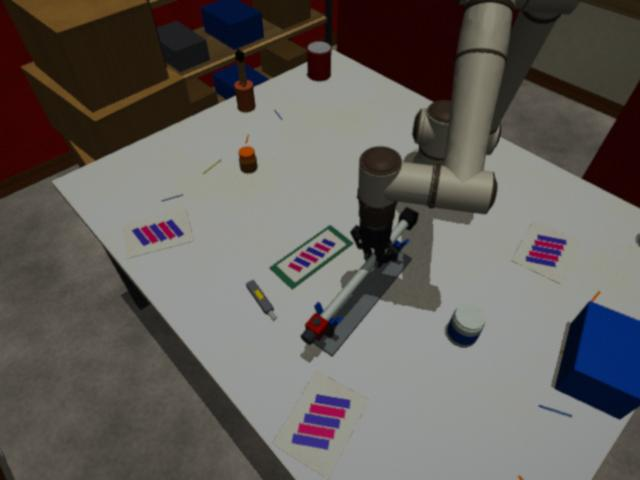

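The boom lies above both forks in line (red knuckle at (317,325), just outside the fork at (322,310)). I'll lower it slowly.

send_rows:
  steps:
    - [[-0.1,-0.1,0.4,0,0],[0,0,0.4,0,0],[0,0,0.3,0,0],[0,0,0.2,0,0],[0,0,0,0,0]]

```text
clock: 11.03
position: [522.6, 187.4, 96.4]
ee_rot: [-0.079, 0.996, 0.009, -0.027]
contact_force: [-0.9, -0.1, -9.7]
gripper_width: 22.0
```

```bash
python3 nav.py 523 188 81 9.1;python3 chk.py
```

```text
t 11.03 pos [522.6 187.4  96.4] line 9.07 tilt 3.29 w 22.0 F [-0.85 -0.14 -9.72] M [-0.08 -0.27 -0.01]
tool cm [-0.13  0.02  1.54] turn -0.0006
pos [522.6 187.4  96.4] F [-0.85 -0.14 -9.72] Mw [-0.078 -0.265 -0.012] tool x slope deg (knuckle-up +) -3.02 side tilt 1.3
side red t [212.8 230.  250.3] l [-16.4  18.2  22.3] z [-27.2   8.1] 357
  tube t,ztop,l [[-108.4, 17.6, 6.9, 469.0], [131.5, 5.2, 7.8, 671.0]] slope -2.96 yaw rel 0.22
  foot t [-159.9 -158.4] l [18.7 20. ] z [0.7 7.3] 2
scene red t [215.1 237.6 253.9] l [-17.6   9.3  19.6] z [-31.1   9.3] 320
  tube t,ztop,l [[-110.2, 17.0, 4.9, 208.0], [136.7, 4.5, 3.2, 488.0]] slope -2.9 yaw rel -0.41
  foot t [-182.8 -144.7] l [-17.3  19.8] z [-6.4 28.5] 237
```

View pics/side_last.png

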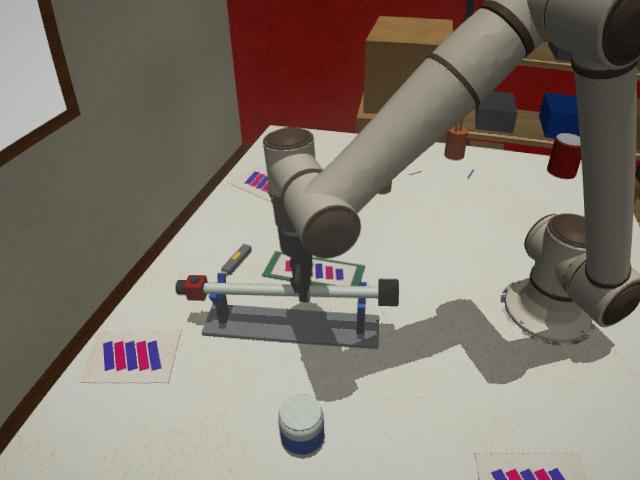

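The boom is between the horns at both forks, (218,290) and (362,290). I'll continue down gently.

send_rows:
  steps:
    - [[0,0,0.25,0,0],[0,0,0.2,0,0],[0,0,0.15,0,0],[0,0,0.1,0,0]]

```text
clock: 11.47
position: [523.5, 188.4, 90.7]
ee_rot: [-0.079, 0.996, 0.01, -0.025]
contact_force: [0.0, -0.5, -9.8]
gripper_width: 22.3
```

send_rows:
  steps:
    - [[0,0,0.15,0,0],[0,0,0.15,0,0]]

```text
clock: 11.63
position: [523.9, 188.7, 88.1]
ee_rot: [-0.079, 0.997, 0.01, -0.024]
contact_force: [0.2, -0.1, -7.7]
gripper_width: 22.3
```

```bash
python3 nav.py 523 188 81 9.1;python3 chk.py | grep -v foot
```

```text
t 11.63 pos [523.9 188.7  88.1] line 9.13 tilt 3.03 w 22.3 F [ 0.21 -0.1  -7.73] M [-0.1  -0.38 -0.08]
tool cm [ 0.07 -0.08  0.71] turn 0.0005
pos [523.9 188.7  88.1] F [ 0.21 -0.1  -7.73] Mw [-0.101 -0.383 -0.085] tool x slope deg (knuckle-up +) -2.69 side tilt 1.4
side red t [212.3 228.6 250.1] l [-16.3  17.8  21.6] z [-20.7  14.5] 362
  tube t,ztop,l [[-106.1, 14.1, 7.3, 438.0], [131.4, 8.3, 7.7, 687.0]] slope -1.4 yaw rel 0.08
scene red t [210.6 237.7 253.1] l [-18.    8.7  19.3] z [-25.5  16.8] 320
  tube t,ztop,l [[-109.4, 11.7, 5.6, 211.0], [136.9, 7.3, 3.1, 483.0]] slope -1.01 yaw rel -0.59
```

send_rows:
  steps:
    - [[0,0,0.15,0,0],[0,0,0.15,0,0],[0,0,0.15,0,0],[0,0,0.1,0,0]]

```text
clock: 12.07
position: [524.3, 189.2, 83.7]
ee_rot: [-0.08, 0.996, 0.01, -0.023]
contact_force: [-2.9, -0.2, 1.6]
gripper_width: 22.2
```

```bash
python3 nav.py 523 188 81 9.1;python3 chk.py | grep -v foot
```

```text
t 12.07 pos [524.3 189.2  83.7] line 9.18 tilt 2.94 w 22.2 F [-2.85 -0.17  1.63] M [-0.17  0.76 -0.05]
tool cm [ 0.14 -0.1   0.28] turn 0.0014
pos [524.3 189.2  83.7] F [-2.85 -0.17  1.63] Mw [-0.173  0.76  -0.048] tool x slope deg (knuckle-up +) -2.58 side tilt 1.41
side red t [212.1 229.5 249.4] l [-18.   17.4  21.4] z [-15.7  19.9] 355
  tube t,ztop,l [[-105.0, 11.4, 7.8, 419.0], [133.0, 11.0, 7.2, 698.0]] slope -0.08 yaw rel -0.15
scene red t [209.  237.4 253.7] l [-18.4   8.3  18.8] z [-19.4  21. ] 321
  tube t,ztop,l [[-108.5, 9.8, 6.1, 209.0], [137.4, 10.0, 3.1, 482.0]] slope 0.06 yaw rel -0.69
```

The boom is level and the rest carries its weight. I'll release and back off upwards.

send_rows:
  steps:
    - [[0,0,0,0,0.4],[0,0,0,0,0.6],[0,0,0,0,0.8],[0,0,0,0,0.8],[0,0,-0.5,0,0.8],[0,0,-1.5,0,0.8],[0,0,-2.5,0,0.8],[0,0,-3,0,0.8],[0,0,-3,0,0.8],[0,0,-3,0,0.8]]

```text
clock: 13.0
position: [531.9, 186.7, 224.4]
ee_rot: [-0.081, 0.996, 0.009, -0.023]
contact_force: [1.7, 0.2, 0.6]
gripper_width: 68.5
```

Run:
```python
from h import *
s=arm.read_state(); print(s["clock"],s["position"],s["contact_force"],s["gripper_width"])
c=np.array([556.6,194.2]);a=np.radians(9.1);u=np.array([np.cos(a),np.sin(a)]);n=np.array([-u[1],u[0]])
for k in("side","scene"):
    im,d,P,T,K=cam(k); cv2.imwrite(f"pics/{k}_end.png",im); h=cv2.cvtColor(im,cv2.COLOR_BGR2HSV).astype(int)
    rel=P[...,:2]-c;t=rel@u;l=rel@n;z=P[...,2]
    o=[]
    for lo,hi in((-140,-60),(60,140)):
        m=(t>lo)&(t<hi)&(abs(l)<22)&(z>90)&(z<130);o.append((np.median(t[m]),np.percentile(z[m],95),np.median(l[m])))
    red=((h[...,0]<8)|(h[...,0]>172))&(h[...,1]>120)&(t>150)&(t<260)&(abs(l)<60)&(z>60)
    print(k,np.round(o,1).tolist(),"red t",np.percentile(t[red],[2,98]),"l",np.percentile(l[red],[2,98]))
```

```text
13.0 [531.9051004  186.73730531 224.39006485] [1.70115672 0.17332418 0.58994172] 68.52295021108016
side [[-100.8, 114.2, 7.7], [99.9, 113.6, 7.4]] red t [179.7764359  217.01921982] l [-16.58832446  21.52962003]
scene [[-98.1, 112.9, 3.2], [100.8, 112.6, 2.8]] red t [182.97617536 220.59680217] l [-17.06935314  19.3296056 ]
```

View pics/side_end.png

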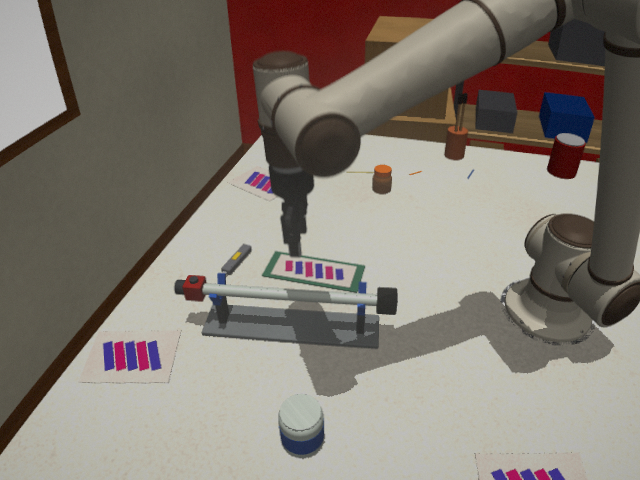

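send_rows:
  steps:
    - [[0,0,0,0,0.8],[0,0,0,0,0.8],[0,0,0,0,0.8]]

```text
clock: 13.35
position: [535.7, 188.3, 231.5]
ee_rot: [-0.081, 0.996, 0.013, -0.015]
contact_force: [0.6, -0.4, 0.3]
gripper_width: 68.3
```

```bash
python3 -c "
from bench import job; print(job.job_done())"
```

```text
the job is handed in; nothing more can be done
None
```

The boom is lying in both blue forks of the rest, level and released. I handed the job in at about 13 s of the 67 s allowed; no verdict is reported.

- **Finding the balance:** The first trial lift, 13 mm to the knuckle side of the middle, left the foot on the table with a moment of about 0.4 N m. I moved the grip to about 34 mm on the foot side, and the second lift came up level with almost no moment.
- **Carrying:** The tool slowly tilted while loaded, so the boom was about 3° off level at worst, inside the 8° and 10° limits. I did not correct this. The forks levelled the boom as it was set down, and the wrist force was about zero before I let go.
- **Last checks, both outside cameras:**
  - The top of the tube is at 113–114 mm, against 112 mm expected.
  - Its two ends differ by less than 1 mm.
  - The knuckle is about 200 mm from the rest's middle, so the boom is centred along it.
  - The gripper is about 110 mm clear of the boom.
- **Print and loose objects:** The print and the jar, cutter and tin look undisturbed in the last picture. I did not measure their positions again.
- **Disagreement:** The two cameras differ by about 4 mm sideways, because each sees a different side of the tube. No check failed.

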